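# Lock the detergent caddy with the flat driver

## Robot

A 6-joint arm with a two-finger parallel gripper is mounted at the origin on the work surface. World frame = base frame: x ahead of the robot, y to its left, z up, the work surface at z = 0. Lengths are in mm, angles in rad, forces in N, time in s.
With the tool pointing down it reaches from about 300 to 775 mm from the base axis. Payload 14.6 kg.
Tool frame: the origin (TCP) lies between the finger pads; the fingertips stand 17 mm ahead of it and the grasp point (between the pads) lies 2 mm behind it (manip.tip_reach is the distance from the TCP to the fingertips, in mm); z points along the fingers, y is the line along which they close (so a half turn about z gives the same grasp; the last joint's range is limited). The gripper opens to 94 mm and grips with 3 to 60 N. Pads are 16 mm wide; open, the fingers measure 119 mm over their backs; the gripper's body (75 mm by 177 mm) begins 78 mm behind the grasp point.
Start: joints at [1.083, 0.3, 1.521, -0, 1.321, -0.067], TCP at [224.666, 502.01, 222.446] pointing down, gripper open.
Joint ranges: [-3.03, 3.03], [-0.79, 2.21], [0.23, 2.52], [-1.04, 4.18], [0, 3.07], [-2.55, 2.55]. Speed limits (rad/s): [2.22, 2.22, 2.57, 3.14, 3.14, 3.14].

## Interface

Orientations are given as [roll, pitch, yaw] about the fixed x, y, z axes, in that order (R = Rz(yaw) Ry(pitch) Rx(roll)).
In Python, from cell import manip, viewer gives the robot as it stands.
- The arm moves only by the tool apply_moves, never from a script. Its argument "moves" is a list of rows, each a list of 3 entries, a list of its own where there are three numbers: the shift along the tool's x, y, z each as a share of 0.25 m, from -1 to 1, then the turn, a rotation vector about the tool's x, y, z each as a share of pi rad, from -1 to 1, then the closure, from 0 (fully open) to 1 (shut). In form: [[[dx, dy, dz], [wx, wy, wz], grip], ...]. A call has 1 to 12 rows; each row is the pose to reach, as a shift and turn from the pose commanded when the call began, along the tool's axes at that moment, turning the shorter way round; what a row does not reach only later rows make up. A row lasts 1/12 s, in which the tool goes at most 41.7 mm and 7.16 degrees, less where a joint would pass 70% of its speed; a pose out of reach is approached as far as the arm can. A call with a number of a shift or a turn outside -1 to 1 is refused whole. A call with a gripper value outside its range is refused whole. The fingers move at their own pace and stop on an object; "squeeze" is the grip in N (left out, the last holds). Time passes only in rows, so rows that repeat a pose let the fingers close. It gives the time, the measured TCP pose, the force, the opening and the grip force at its end, in the units of the state.
- manip.read_state(): the state, without advancing time (a new reading comes with each control period).
- viewer.camera(name): name is "side" or "top" or "wrist"; returns the picture (384x512x3 uint8, blue, green, red); there is no depth.
- viewer.camera_info(name): a dict with "camera_matrix" (3x3 intrinsics, pixels), "R" (3x3) and "t" (3): a world point X has camera coordinates R X + t. Camera axes: x right, y down, z forward; pixel columns grow to the right and rows downward; lengths in mm; the calibration is good to about 2 mm. A picture is of the moment at which its call begins: read the wrist's pose just before it. camera_info takes no time and is no camera call; for the wrist camera it gives the pose at the moment of the call.
- manip.sign_off(): hands the job in; it is judged then, once.
The state is a dict: "clock": time; "joints": joint angles; "qd": joint speeds; "effort": joint torques, N m; "eef_pos": TCP position; "eef_rot": TCP orientation; "wrist_force": force on the tool from outside, world axes, zero at the start; "moment": the same for the moment, N m; "finger_gap": finger opening in mm; "finger_force": force on a finger pad.
Only numpy, scipy, OpenCV 4.12 (cv2) and the standard library are available. Lean on these libraries where they do the work, as an engineer would, in place of code of your own. Each camera call takes 0.05 s, during which the arm holds its last target. There are 200 camera calls.

## Task

Take the flat driver out of its stand, seat its blade in the slotted lock screw on the white caddy's foot and turn the screw clockwise until it is fully locked. Press and turn gently, feeling for the screw, use only the driver on the caddy, then put the driver back in its stand, fully home. Leave the jar, the scoop and the two plugs where they are.

Things in the scene. Friction and masses are not known exactly. Their poses are not given: they have to be found in the camera images.
- caddy: White plastic caddy with closed flap, fixed to the shelf. Origin: centre of the round hub on its foot, at shelf level; +x from hub to box, z up. Foot plate x -30 to 60 mm, y +-55 mm, 8 mm thick; box x 55 to 155 mm, y +-65 mm, 86 mm high in all. Hub: grey ring, outer radius 24 mm, 13 mm high, around a sprung lock screw with a 25 mm brass head, 24 mm high.
- hub (a point): Hub centre, 24 mm above the shelf, level with the unpressed screw head's top; axes as caddy. NOT the screw's axis: that stands 6 mm off it, in a direction new each time and not reported (the head sits off-centre in the ring): find it by feel or sight. It does not yield sideways: a driver turned about another axis is pushed aside by the slot walls.
- lock (a joint): Angle of the lock screw, rad, growing clockwise from above. 0: slot along caddy y (red mark at +y); 1.57: hard stop, slot along caddy x (green mark). Found at 0 to 0.25; 1.40 and more is fully locked; the screw must not be forced: blade and slot bear 18 N of contact force in all (press, twist, sideways). Turns against 0.03 N m friction and stays where left. Slot 5 mm wide, 5 mm deep, floor dark, both ends open.
- press (a joint): How far the screw is pressed down, m: 0 at rest, head top at 24 mm and slot floor at 19 mm over the shelf; at most 0.008, then solid. Spring 2 N per mm (0.6 N to start); it rises when let go. Pressed with the blade on top of the head or in the slot alike.
- driver: Flat driver, 129 mm long, about 110 g, standing upright, blade down, in its stand. Origin: centre of the blade's bottom edge; z up the handle. Blade 16 mm wide along driver x, 3 mm thick along driver y, 16 mm tall; round shaft 8 mm thick; black collar 32 mm wide, 60 to 66 mm above the tip.
- handle (a point): Middle of the driver's orange handle, on its axis, 96 mm above the blade tip; axes as driver. Handle 24 x 24 mm square, 66 to 126 mm above the tip, flats facing driver x and y; a thin black cap on its end to 129 mm.
- stand: Grey 56 x 56 mm block, top 75 mm above the shelf, on a 130 x 100 mm aluminium tray with 12 mm edges, fixed. Origin: centre of the tray's underside. A round 22 mm hole, 66 mm deep, straight down in the block's middle; with the driver home its collar lies on the block, blade tip 15 mm above the shelf.
- stand_mouth (a point): Centre of the stand's hole at the top of the block, 75 mm above the shelf.
- jar: White ceramic jar with bamboo lid, 82 mm wide, 107 mm high, loose; origin under its centre. Leave alone.
- scoop: Grey plastic scoop, 60 x 50 x 35 mm bowl with an 80 mm handle towards its -x, loose; origin under the bowl. Leave alone.
- plug1: Red silicone drain plug, 40 mm wide, 25 mm high, loose, origin under its centre. Leave alone.
- plug2: Green silicone drain plug, 40 mm wide, 25 mm high, loose, origin under its centre. Leave alone.
Not all that is in view belongs to the job. Leave any blue look-alike of the stand alone. Leave any purple look-alike of the caddy alone.

How it is judged (in metres and radians):
On the way, in this order (a step that is already met when the one before it is completed fails the run):
1. the driver is lifted clear of its stand (height (world z) of driver above 0.078 m and contact force between driver and stand below 0.1 N), for 0.1 s.
2. the screw is turned clockwise to locked (1.40 rad or more) with the driver's blade still pressing in it (value of joint lock above 1.4 rad and contact force between driver and caddy above 0.5 N and horizontal distance between driver and hub below 0.012 m and angle between driver's own z axis and vertical below 0.2 rad), for 0.1 s.
At the end, for the whole second after the job is handed in: The lock screw stands at 1.40 rad or more (hard stop 1.57); the driver stands released, at rest and upright (within 0.1 rad) in its stand, fully home: blade tip less than 18 mm above the shelf (15 mm when home) and within 9 mm of the hole's axis (value of joint lock above 1.4 rad and horizontal distance between driver and stand_mouth below 0.009 m and height (world z) of driver below 0.018 m and angle between driver's own z axis and vertical below 0.1 rad and linear speed of driver below 0.02 m/s); the robot touches nothing.
It fails at once if the driver is pressed, twisted or jammed against the caddy or its screw with more than 18 N (contact force between driver and caddy above 18 N).
It fails at once if the gripper's fingers or the arm press on the caddy (over 2 N): the screw is worked with the driver only (contact force between any of the fingers, the arm and caddy above 2 N).
It fails at once if the jar, the scoop or a plug is shifted by more than 15 mm (distance of any of jar, scoop, plug1, plug2 from where it was at the start of the episode above 0.015 m).
It also fails if it takes over 72 s, if anything falls off the work surface, if the arm or the gripper's body presses on something with over 40 N, if the wrist force passes 120 N, or if a joint passes its speed limit or range.

## Working session

There is one attempt and no reset: what is moved stays moved. The work goes in short steps, Python scripts to look and compute and a tool call to move; the robot and the scene stay as the last step left them, time stands still between calls to the robot, and variables do not carry over. Pictures are saved under pics/ and viewed, at most 10 in all, crops included, and the job is handed in when it is done.

Besides the shell and the picture viewer there is one more tool, called as a command line: name --argument value ..., lists and objects as JSON in quotes. apply_moves: Moves the arm, as the interface text tells. Shift numbers are shares of 0.25 m and turn numbers shares of pi rad, none past 1 either way. Its arguments: {"type":"object","properties":{"moves":{"type":"array"},"squeeze":{"type":"number"}},"required":["moves"]}

```bash
ls; mkdir -p pics
cat > h.py <<'E'
import numpy as np, cv2
from cell import manip, viewer
from scipy.spatial.transform import Rotation as Rn
def ray(info,u,v,z):
    K,R,t=[np.array(info[k],float) for k in("camera_matrix","R","t")]
    t=t.ravel();c=-R.T@t; d=R.T@np.linalg.inv(K)@np.array([u,v,1.])
    return c+d*(z-c[2])/d[2]
def proj(info,X):
    K,R,t=[np.array(info[k],float) for k in("camera_matrix","R","t")]
    p=K@(R@np.array(X,float)+t.ravel()); return p[:2]/p[2]
E
python3 - <<'E'
from h import *
s=manip.read_state(); print(s)
ims=[viewer.camera(n) for n in("top","side","wrist")]
for n,i in zip(("top","side","wrist"),ims):
    cv2.imwrite(f"pics/{n}0.png",i); print(n,viewer.camera_info(n))
E
```

```text
pics
{'clock': 0.0, 'joints': array([ 1.08339845e+00,  3.00462946e-01,  1.52162139e+00, -2.15990066e-05,
        1.32068933e+00, -6.65791632e-02]), 'qd': array([ 8.40523951e-04,  5.79578985e-05, -4.27462167e-04,  1.32024083e-03,
        6.44714306e-04,  1.00500563e-03]), 'effort': array([ 2.81815737e-04, -5.31819785e+01, -3.52731335e+01,  7.08423019e-02,
        2.45099701e-02, -3.76970365e-05]), 'eef_pos': array([224.55557186, 501.78848661, 221.87374   ]), 'eef_rot': array([-3.14041286e+00, -5.76986419e-05,  2.72077927e+00]), 'wrist_force': array([-0.69936277, -0.13712868, -0.70772631]), 'moment': array([-0.03345873, -0.00591092,  0.00281955]), 'finger_force': 0.0, 'finger_gap': 94.17282535546907}
top {'camera_matrix': array([[385.24680546,   0.        , 255.69884499],
       [  0.        , 385.24680546, 197.64590451],
       [  0.        ,   0.        ,   1.        ]]), 'R': array([[ 3.07887335e-02, -9.99525745e-01,  5.81550595e-04],
       [-9.75329709e-01, -3.01706496e-02, -2.18681709e-01],
       [ 2.18595544e-01,  6.16572929e-03, -9.75796071e-01]]), 't': array([ -29.17585771,  624.72791248, 1239.55750934])}
side {'camera_matrix': array([[354.51042705,   0.        , 247.75991874],
       [  0.        , 354.51042705, 190.41418143],
       [  0.        ,   0.        ,   1.        ]]), 'R': array([[ 0.82140471, -0.56985629,  0.02362446],
       [-0.2874044 , -0.44933874, -0.84586843],
       [ 0.49263883,  0.68801054, -0.53286816]]), 't': array([-502.67931662,  267.45029098,  716.35579141])}
wrist {'camera_matrix': array([[307.57743917,   0.        , 259.72128883],
       [  0.        , 307.57743917, 191.12878897],
       [  0.        ,   0.        ,   1.        ]]), 'R': array([[ 4.08407970e-01,  9.12799501e-01, -1.04390300e-06],
       [ 8.78150610e-01, -3.92904929e-01,  2.72905154e-01],
       [ 2.49107278e-01, -1.11457557e-01, -9.62040943e-01]]), 't': array([-550.08059437,  -27.2997673 ,  391.34926035])}
```

View pics/top0.png

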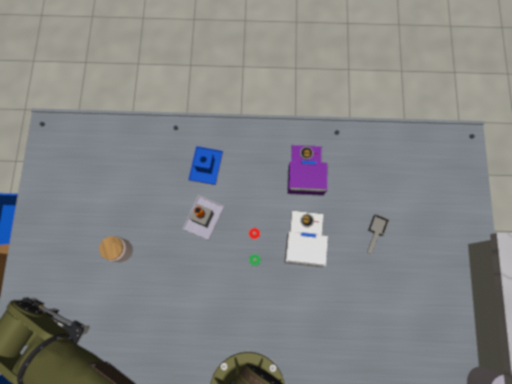

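View pics/side0.png

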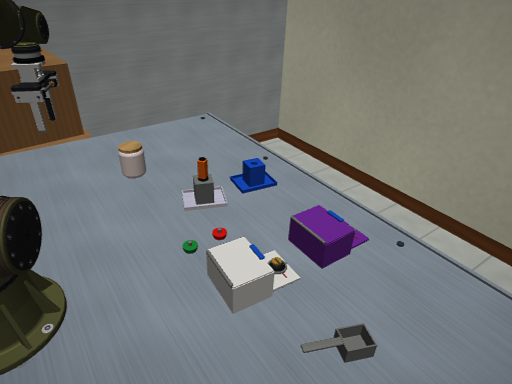

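Top view: white caddy with its hub at (307,220), box toward the robot. The grey stand with the orange driver is at (200,212). Look-alikes are the blue block at (206,165) and the purple caddy at (307,165); both are to be left alone. The grey stand and white caddy match by colour, so I'll confirm with a crop and measure.

Run:
```python
from h import *
im=cv2.imread("pics/top0.png"); I=viewer.camera_info("top")
cv2.imwrite("pics/crop0.png",cv2.resize(im[130:280,170:340],None,fx=4.4,fy=4,interpolation=cv2.INTER_CUBIC)[:600])
print("hub",ray(I,307.5,220,24),"stand mouth",ray(I,202,214,75))
hsv=cv2.cvtColor(im,cv2.COLOR_BGR2HSV)
# white caddy box top
w=((hsv[...,1]<25)&(hsv[...,2]>200)).astype(np.uint8); w[:195]=0;w[280:]=0;w[:,:270]=0;w[:,350:]=0
c=max(cv2.findContours(w,0,2)[0],key=cv2.contourArea); print("caddy",cv2.minAreaRect(c),cv2.boundingRect(c))
o=cv2.inRange(hsv,(3,150,100),(20,255,255));o[:190]=0;o[235:]=0;o[:,:180]=0;o[:,230:]=0
m=cv2.moments(o,True);u,v=m['m10']/m['m00'],m['m01']/m['m00'];print("driver top",u,v,ray(I,u,v,135))
S=viewer.camera_info("side");im2=cv2.imread("pics/side0.png");h2=cv2.cvtColor(im2,cv2.COLOR_BGR2HSV)
o2=cv2.inRange(h2,(3,150,100),(20,255,255));o2[:150]=0;o2[185:]=0;o2[:,:190]=0;o2[:,215:]=0
m=cv2.moments(o2,True);print("driver side mid",m['m10']/m['m00'],m['m01']/m['m00'],ray(S,m['m10']/m['m00'],m['m01']/m['m00'],111))
for n,q in(("tray",[(200,196),(223,206),(207,238),(184,229)]),("box",[(288,232),(327,235),(326,266),(286,262)])):
  print(n,[ray(I,*p,(8 if n=="tray" else 86))[:2].round() for p in q])
```

```text
hub [ 561.49930279 -191.83476412   24.        ] stand mouth [562.3518598  168.11929617  75.        ]
caddy ((308.3861389160156, 237.48684692382812), (38.399078369140625, 48.48600387573242), 6.581944942474365) (287, 212, 40, 52)
driver top 199.57575757575756 212.57575757575756 [556.19364208 167.35784502 135.        ]
driver side mid 201.1484375 168.765625 [559.40532687 171.22777409 111.        ]
tray [array([639., 189.]), array([605., 105.]), array([490., 155.]), array([519., 238.])]
box [array([ 509., -120.]), array([ 503., -248.]), array([ 403., -244.]), array([ 412., -114.])]
```

View pics/crop0.png

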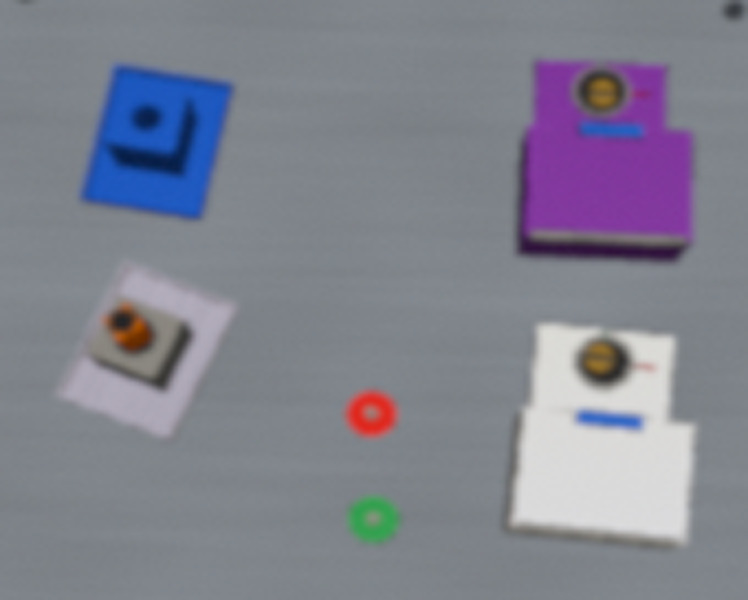

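The crop confirms it: the grey stand on the aluminium tray holds the orange driver, and the white caddy has a red mark on the image right (caddy +y = world −y). Next I'll move above the stand.

```bash
cat >> h.py <<'E'
def go(x,y,z,yaw,base=None):
    s=manip.read_state(); p=s['eef_pos'] if base is None else np.array(base[:3],float)
    R=Rn.from_euler('xyz',s['eef_rot'] if base is None else [np.pi,0,base[3]])
    T=Rn.from_euler('xyz',[np.pi,0,yaw])
    print("shift",(R.inv().apply(np.array([x,y,z])-p)/250).round(4),"turn",((R.inv()*T).as_rotvec()/np.pi).round(4))
E
python3 - <<'E'
from h import *
go(560,168,240,2.7208,base=(224.67,502.01,222.45,2.7208))
E
```

```text
shift [-1.7701 -0.6716 -0.0702] turn [0. 0. 0.]
```

apply_moves --moves '[[[-0.885,-0.336,-0.07],[0,0,0],0],[[-0.885,-0.336,-0.07],[0,0,0],0],[[-0.885,-0.336,-0.07],[0,0,0],0],[[-0.885,-0.336,-0.07],[0,0,0],0],[[-0.885,-0.336,-0.07],[0,0,0],0],[[-0.885,-0.336,-0.07],[0,0,0],0],[[-0.885,-0.336,-0.07],[0,0,0],0]]'

```text
clock: 0.73
eef_pos: [395.3, 331.8, 240.2]
eef_rot: [-3.142, 0.001, 2.717]
wrist_force: [0.2, 0.3, 0.8]
finger_gap: 93.9
finger_force: 0.0
```

apply_moves --moves '[[[-0.885,-0.336,0],[0,0,0],0],[[-0.885,-0.336,0],[0,0,0],0],[[-0.885,-0.336,0],[0,0,0],0],[[-0.885,-0.336,0],[0,0,0],0],[[-0.885,-0.336,0],[0,0,0],0],[[-0.885,-0.336,0],[0,0,0],0],[[-0.885,-0.336,0],[0,0,0],0],[[-0.885,-0.336,0],[0,0,0],0],[[-0.885,-0.336,0],[0,0,0],0]]'

```text
clock: 1.48
eef_pos: [559.4, 168.6, 239.6]
eef_rot: [-3.141, -0.001, 2.721]
wrist_force: [0.4, 0.2, -0.6]
finger_gap: 93.4
finger_force: 0.0
```

Run:
```python
from h import *
s=manip.read_state(); print(s['clock'],s['eef_pos'],s['eef_rot'])
I=viewer.camera_info("wrist");im=viewer.camera("wrist")
cv2.imwrite("pics/w1.png",im);print(proj(I,[560,168,144]))
hsv=cv2.cvtColor(im,cv2.COLOR_BGR2HSV);o=cv2.inRange(hsv,(3,120,60),(22,255,255))
for c in cv2.findContours(o,0,2)[0]:
  if cv2.contourArea(c)>100: print(cv2.contourArea(c),cv2.minAreaRect(c))
```

```text
1.4833 [559.42676087 168.5589329  239.64815946] [-3.14134267e+00 -6.55999813e-04  2.72107606e+00]
[259.06190051 200.24276347]
663.5 ((448.0, 378.0), (10.0, 126.0), 90.0)
995.5 ((448.0352478027344, 325.11492919921875), (65.61975860595703, 31.89369773864746), 79.28687286376953)
980.0 ((71.30036926269531, 325.1695251464844), (31.357160568237305, 65.27743530273438), 11.0035400390625)
419.0 ((269.2000427246094, 192.1000213623047), (31.752164840698242, 33.98823165893555), 26.56505012512207)
```

View pics/w1.png

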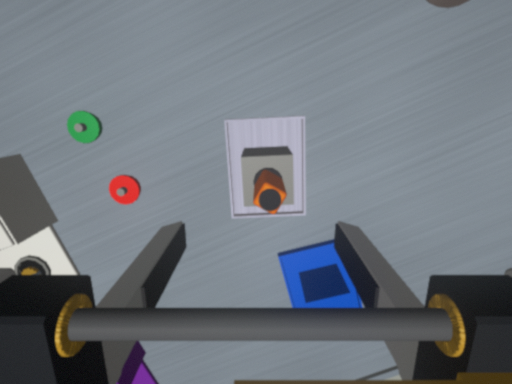

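The cap sits at (270,199) and the stand is well aligned with the image. The handle appears rotated in its hole, so I'll enlarge it.

Run:
```python
from h import *
im=cv2.imread("pics/w1.png");I=viewer.camera_info("wrist")
cv2.imwrite("pics/c1.png",cv2.resize(im[140:222,220:310],None,fx=7,fy=7,interpolation=cv2.INTER_CUBIC))
print(ray(I,270,199.5,144))
# block top corners approx
print([ray(I,*p,75).round(1) for p in((242,157),(292,156),(294,206),(243,206))])
print([ray(I,*p,12).round(1) for p in((225,121),(304,117),(305,215),(232,219))])
```

```text
[563.23601801 177.36345941 144.        ]
[array([528. , 162.5,  75. ]), array([548.9, 211.8,  75. ]), array([601.9, 192.3,  75. ]), array([578.6, 140.2,  75. ])]
[array([486.9, 154.6,  12. ]), array([522.3, 245.7,  12. ]), array([642.2, 199.2,  12. ]), array([607.3, 106.9,  12. ])]
```

View pics/c1.png

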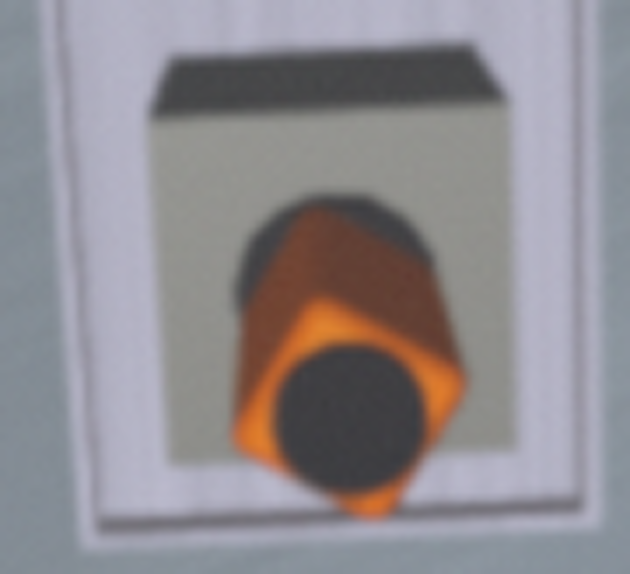

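The crop shows the square top's corners at crop (322,300), (465,380), (378,517), (235,440), so it is rotated about 30° from the image axes.

Run:
```python
from h import *
I=viewer.camera_info("wrist")
P=np.array([ray(I,220+(u+.5)/7-.5,140+(v+.5)/7-.5,141) for u,v in((322,300),(465,380),(378,517),(235,440))])
print(P.round(1),P.mean(0))
for i in range(4):
  d=P[(i+1)%4]-P[i]; print(np.linalg.norm(d[:2]).round(1),(np.arctan2(d[1],d[0])%(np.pi/2)).round(3))
s=manip.read_state();print(s['joints'])
```

```text
[[548.2 179.8 141. ]
 [565.1 192.1 141. ]
 [577.5 174.8 141. ]
 [560.5 162.3 141. ]] [562.83551965 177.22753699 141.        ]
20.9 0.629
21.3 0.621
21.1 0.635
21.4 0.612
[ 2.30470236e-01  3.64555353e-01  1.39473416e+00  1.70951025e-04
  1.38269795e+00 -9.20610019e-01]
```

Run:
```python
from h import *
go(563.3,177.2,200,2.195,base=(560,168,240,2.7208))
go(563.3,177.2,113,2.195,base=(563.3,177.2,200,2.195))
```

```text
shift [0.003 0.039 0.16 ] turn [-0.     -0.      0.1674]
shift [ 0.    -0.     0.348] turn [0. 0. 0.]
```

apply_moves --moves '[[[0.003,0.039,0.16],[0,0,0.1674],0],[[0.003,0.039,0.16],[0,0,0.1674],0],[[0.003,0.039,0.16],[0,0,0.1674],0],[[0.003,0.039,0.16],[0,0,0.1674],0],[[0.003,0.039,0.16],[0,0,0.1674],0],[[0.003,0.039,0.16],[0,0,0.1674],0],[[0.003,0.039,0.16],[0,0,0.1674],0],[[0.003,0.039,0.16],[0,0,0.1674],0]]'

```text
clock: 2.2
eef_pos: [562.9, 177.8, 200.1]
eef_rot: [3.141, 0.0, 2.197]
wrist_force: [0.4, 0.6, -0.2]
finger_gap: 93.9
finger_force: 0.0
```

apply_moves --moves '[[[0,0,0.12],[0,0,0],0.3],[[0,0,0.24],[0,0,0],0.4],[[0,0,0.348],[0,0,0],0.5],[[0,0,0.348],[0,0,0],0.5],[[0,0,0.348],[0,0,0],0.55],[[0,0,0.348],[0,0,0],0.6]]' --squeeze 5

```text
clock: 2.7
eef_pos: [563.9, 177.4, 114.8]
eef_rot: [3.14, 0.001, 2.196]
wrist_force: [-0.2, 0.2, 0.2]
finger_gap: 57.0
finger_force: 0.0
```

Run:
```python
from h import *
s=manip.read_state(); print(s)
I=viewer.camera_info("wrist");im=viewer.camera("wrist");cv2.imwrite("pics/w2.png",im)
```

```text
{'clock': 2.7, 'joints': array([ 2.42899896e-01,  4.94264857e-01,  1.51286658e+00,  1.05423919e-06,
        1.13236814e+00, -3.81836191e-01]), 'qd': array([-0.00123585, -0.01459988, -0.00548865, -0.00096619, -0.00475332,
        0.00306813]), 'effort': array([ 1.20028714e-02, -5.86091745e+01, -3.08047485e+01,  5.51550847e-02,
        1.57595845e-02, -1.35101829e-02]), 'eef_pos': array([563.92759321, 177.44415338, 114.80557035]), 'eef_rot': array([3.13964997e+00, 7.79043124e-04, 2.19553121e+00]), 'wrist_force': array([-0.20019038,  0.24632065,  0.2409157 ]), 'moment': array([-0.05286482,  0.05747687, -0.0527518 ]), 'finger_force': 0.0, 'finger_gap': 57.03956873791034}
```

View pics/w2.png

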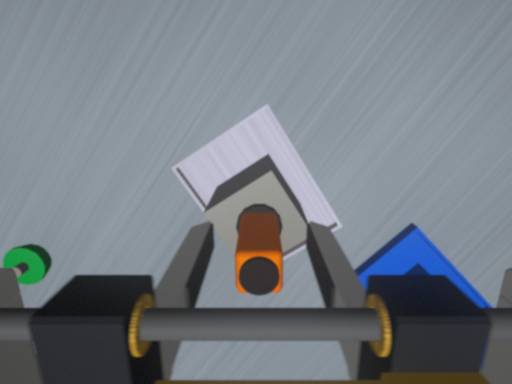

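The handle is squarely between the fingers, with its cap at (260,275). Close, then lift.

apply_moves --moves '[[[0,0,0],[0,0,0],0.75],[[0,0,0],[0,0,0],0.75],[[0,0,0],[0,0,0],1],[[0,0,0],[0,0,0],1],[[0,0,0],[0,0,0],1],[[0,0,0],[0,0,0],1]]' --squeeze 30

```text
clock: 3.25
eef_pos: [563.4, 177.2, 113.4]
eef_rot: [3.141, 0.0, 2.195]
wrist_force: [-0.4, -0.0, 3.0]
finger_gap: 24.0
finger_force: 30.0
```

apply_moves --moves '[[[0,0,-0.08],[0,0,0],1],[[0,0,-0.16],[0,0,0],1],[[0,0,-0.24],[0,0,0],1],[[0,0,-0.32],[0,0,0],1],[[0,0,-0.4],[0,0,0],1],[[0,0,-0.48],[0,0,0],1],[[0,0,-0.48],[0,0,0],1],[[0,0,-0.48],[0,0,0],1]]'

```text
clock: 3.92
eef_pos: [563.3, 177.2, 233.0]
eef_rot: [3.141, 0.0, 2.195]
wrist_force: [0.9, 0.4, -2.3]
finger_gap: 23.7
finger_force: 30.0
```

Run:
```python
from h import *
s=manip.read_state(); print(s['clock'],s['eef_pos'],s['eef_rot'],s['finger_gap'],s['finger_force'],s['wrist_force'],s['moment'])
I=viewer.camera_info("side");im=viewer.camera("side")
p=s['eef_pos'];tip=p+[0,0,2-100]
print(proj(I,tip),proj(I,p))
u,v=proj(I,tip).astype(int);u,v=np.clip(u,50,460),np.clip(v,50,330)
a=cv2.resize(im[v-70:v+30,u-50:u+50],(500,500),interpolation=cv2.INTER_CUBIC);print(u,v)
cv2.imwrite("pics/s2.png",a)
```

```text
3.9167 [563.32763976 177.15492784 232.9732285 ] [3.14069289e+00 3.45281077e-04 2.19487077e+00] 23.735678808388663 29.954515993595123 [ 0.87487189  0.43420732 -2.32524823] [-0.04071512  0.01423565 -0.02606613]
[200.98580911 160.4510165 ] [199.35025907 129.23734843]
200 160
```

View pics/s2.png

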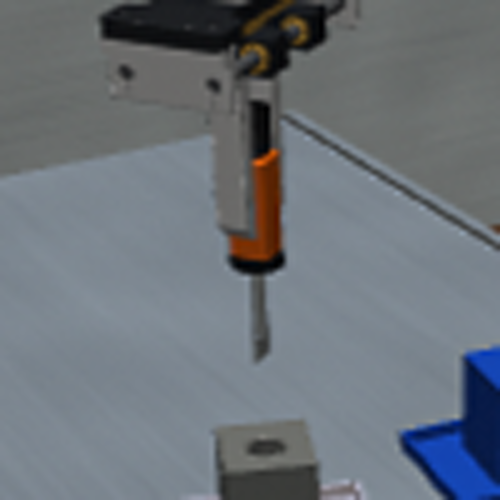

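In the side crop the driver hangs straight. The blade's bottom edge, about (253,360) to (268,345), runs into the depth, so the blade appears to lie along tool y. I'll check that again nearer. Now to a viewing pose beside the caddy.

Run:
```python
from h import *
b=(563.3,177.2,233,2.195)
go(562,-45,233,1.7,base=b)
go(561,-262,233,1.571,base=(562,-45,233,1.7))
```

```text
shift [-0.7182 -0.5237 -0.    ] turn [ 0.     -0.      0.1576]
shift [-0.8602 -0.1158 -0.    ] turn [ 0.     -0.      0.0411]
```

apply_moves --moves '[[[-0.718,-0.524,0],[0,0,0.1576],1],[[-0.718,-0.524,0],[0,0,0.1576],1],[[-0.718,-0.524,0],[0,0,0.1576],1],[[-0.718,-0.524,0],[0,0,0.1576],1],[[-0.718,-0.524,0],[0,0,0.1576],1],[[-0.718,-0.524,0],[0,0,0.1576],1],[[-0.718,-0.524,0],[0,0,0.1576],1]]'

```text
clock: 4.55
eef_pos: [561.2, -48.0, 231.2]
eef_rot: [-3.139, -0.0, 1.696]
wrist_force: [1.0, 0.2, -1.4]
finger_gap: 23.8
finger_force: 30.0
```

apply_moves --moves '[[[-0.86,-0.116,0],[0,0,0.041],1],[[-0.86,-0.116,0],[0,0,0.041],1],[[-0.86,-0.116,0],[0,0,0.041],1],[[-0.86,-0.116,0],[0,0,0.041],1],[[-0.86,-0.116,0],[0,0,0.041],1],[[-0.86,-0.116,0],[0,0,0.041],1],[[-0.86,-0.116,0.15],[0,0,0.041],1],[[-0.86,-0.116,0.332],[0,0,0.041],1],[[-0.86,-0.116,0.332],[0,0,0.041],1],[[-0.86,-0.116,0.332],[0,0,0.041],1],[[-0.86,-0.116,0.332],[0,0,0.041],1]]'

```text
clock: 5.47
eef_pos: [561.6, -261.4, 151.5]
eef_rot: [3.141, 0.0, 1.572]
wrist_force: [-0.6, -0.7, -0.9]
finger_gap: 23.9
finger_force: 30.0
```

Run:
```python
from h import *
s=manip.read_state(); p=s['eef_pos'];print(s['clock'],p,s['eef_rot'])
I=viewer.camera_info("wrist");im=viewer.camera("wrist");cv2.imwrite("pics/w3.png",im)
u,v=proj(I,[561.5,-192,24]);t=proj(I,p-[0,0,98]);print(u,v,t)
u,v=int(u),int(v);a=cv2.resize(im[v-45:v+45,u-50:u+50],(500,450),interpolation=cv2.INTER_CUBIC)
x,y=int(t[0]),int(min(t[1],340));b=cv2.resize(im[y-45:y+45,x-30:x+30],(300,450),interpolation=cv2.INTER_CUBIC);print(u,v,x,y)
cv2.imwrite("pics/c3.png",np.hstack([a,b]))
```

```text
5.4667 [ 561.56189981 -261.40616624  151.46667358] [3.14069247e+00 4.05792005e-04 1.57216240e+00]
260.4609065295449 116.18992157270019 [260.4881759  198.21832802]
260 116 260 198
```

View pics/c3.png

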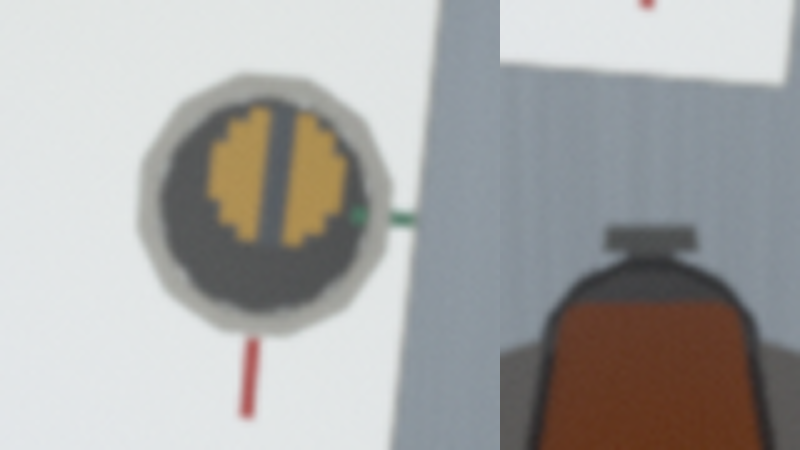

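The crop shows the blade wide along image x, which is tool y, as predicted: its tip is near (260,198). The slot runs nearly vertically from crop (281,110) to (270,245), the brass head is off-centre in the ring, and the green mark at (358,215) tells the lock side. Now measure head and slot.

Run:
```python
from h import *
im=cv2.imread("pics/w3.png");I=viewer.camera_info("wrist")
hsv=cv2.cvtColor(im,cv2.COLOR_BGR2HSV);o=cv2.inRange(hsv,(12,90,90),(30,255,255));o[:80]=0;o[140:]=0;o[:,:225]=0;o[:,300:]=0
cs=[c for c in cv2.findContours(o,0,cv2.CHAIN_APPROX_NONE)[0] if cv2.contourArea(c)>20]
W=[]
for c in cs:
    m=np.zeros_like(o);cv2.drawContours(m,[c],-1,1,-1);v,u=np.nonzero(m)
    w=np.array([ray(I,a,b,24)[:2] for a,b in zip(u,v)]);W.append(w);e=np.linalg.svd(w-w.mean(0),full_matrices=False)[2][0]
    print(len(w),w.mean(0).round(2),"axis",np.arctan2(e[1],e[0])%np.pi)
a=np.vstack(W);(c,r)=cv2.minEnclosingCircle(a.astype(np.float32));print("circle",c,r,"mean mid",(W[0].mean(0)+W[1].mean(0))/2)
d=W[0].mean(0)-W[1].mean(0);print("slot ang from halves",(np.arctan2(d[1],d[0])+np.pi/2)%np.pi)
# slot: weighted-dark columns between halves per row
for v in range(96,120,3): print(v,[int(x) for x in im[v,255:278,2]])
P=[ray(I,*p,24)[:2] for p in((266,110),(271,110))];print(P)
# marks: red direction
rd=cv2.inRange(hsv,(0,90,90),(8,255,255))|cv2.inRange(hsv,(170,90,90),(180,255,255));rd[:130]=0;rd[160:]=0;rd[:,:245]=0;rd[:,275:]=0
v,u=np.nonzero(rd);w=np.array([ray(I,a,b,8)[:2] for a,b in zip(u,v)]);e=np.linalg.svd(w-w.mean(0),full_matrices=False)[2][0];print("red",w.mean(0),np.arctan2(e[1],e[0])%np.pi)
```

```text
214 [ 572.58 -184.21] axis 1.4510173006675497
208 [ 559.46 -182.74] axis 1.4409646872292163
circle (566.0879516601562, -183.54872131347656) 12.31404972076416 mean mid [ 566.01945521 -183.47770161]
slot ang from halves 1.4594308121726736
96 [117, 152, 165, 167, 168, 172, 173, 167, 143, 112, 93, 90, 91, 107, 143, 165, 171, 165, 139, 117, 110, 120, 137]
99 [153, 167, 174, 172, 174, 174, 172, 164, 133, 101, 91, 90, 93, 116, 153, 170, 173, 171, 173, 172, 167, 145, 111]
102 [174, 173, 174, 172, 175, 173, 171, 155, 121, 95, 90, 88, 99, 131, 162, 171, 173, 172, 173, 172, 170, 159, 145]
105 [174, 174, 174, 174, 175, 174, 165, 144, 110, 92, 89, 89, 109, 147, 167, 172, 173, 172, 172, 172, 172, 173, 167]
108 [175, 176, 175, 176, 175, 174, 164, 133, 101, 91, 87, 94, 119, 156, 171, 173, 175, 174, 174, 173, 173, 173, 164]
111 [169, 174, 175, 175, 175, 171, 157, 122, 95, 88, 89, 98, 133, 162, 173, 174, 174, 173, 174, 173, 174, 168, 154]
114 [163, 169, 172, 173, 174, 168, 143, 110, 93, 89, 91, 109, 148, 168, 173, 173, 174, 175, 170, 151, 123, 105, 96]
117 [88, 99, 131, 158, 167, 160, 128, 101, 90, 91, 97, 122, 156, 171, 170, 158, 146, 145, 140, 121, 95, 81, 81]
[array([ 567.03960821, -186.98355052]), array([ 571.60197056, -186.97806615])]
red [ 561.1807865 -221.8946917] 1.4848460249833118
```

Run:
```python
from h import *
go(566.6,-183.5,130,3.026,base=(561,-262,150,1.571))
```

```text
shift [0.314  0.0225 0.08  ] turn [ 0.      0.     -0.4631]
```

apply_moves --moves '[[[0.314,0.0225,0],[0,0,-0.463],1],[[0.314,0.0225,0],[0,0,-0.463],1],[[0.314,0.0225,0],[0,0,-0.463],1],[[0.314,0.0225,0],[0,0,-0.463],1],[[0.314,0.0225,0],[0,0,-0.463],1],[[0.314,0.0225,0],[0,0,-0.463],1],[[0.314,0.0225,0],[0,0,-0.463],1],[[0.314,0.0225,0],[0,0,-0.463],1],[[0.314,0.0225,0.08],[0,0,-0.463],1],[[0.314,0.0225,0.08],[0,0,-0.463],1],[[0.314,0.0225,0.08],[0,0,-0.463],1],[[0.314,0.0225,0.08],[0,0,-0.463],1]]'

```text
clock: 6.52
eef_pos: [567.3, -183.5, 132.4]
eef_rot: [-3.141, 0.003, 3.033]
wrist_force: [-0.4, -0.8, -1.7]
finger_gap: 24.2
finger_force: 30.0
```

apply_moves --moves '[[[0,0,0],[0,0,0],1],[[0,0,0],[0,0,0],1],[[0,0,0],[0,0,0],1]]'

```text
clock: 6.77
eef_pos: [566.8, -183.5, 131.2]
eef_rot: [-3.141, 0.002, 3.023]
wrist_force: [-0.3, 0.4, -1.1]
finger_gap: 23.7
finger_force: 30.0
```

Run:
```python
from h import *
s=manip.read_state(); p=s['eef_pos'];print(s['clock'],p,s['eef_rot'],s['wrist_force'],s['moment'])
I=viewer.camera_info("wrist");im=viewer.camera("wrist");cv2.imwrite("pics/w4.png",im)
t=proj(I,p-[0,0,98]);print(t,proj(I,[566.6,-183.5,24]))
u,v=int(t[0]),int(t[1]);print(u,v)
cv2.imwrite("pics/c4.png",cv2.resize(im[v-40:v+25,u-40:u+40],(800,650),interpolation=cv2.INTER_CUBIC)[:600])
hsv=cv2.cvtColor(im,cv2.COLOR_BGR2HSV);o=cv2.inRange(hsv,(12,90,90),(30,255,255))[v-45:v+45,u-60:u+60]
for c in cv2.findContours(o,0,2)[0]:
  if cv2.contourArea(c)>20:print(cv2.contourArea(c),np.array(cv2.boundingRect(c))+[u-60,v-45,0,0])
```

```text
6.7667 [ 566.84448336 -183.50510396  131.21950926] [-3.14116192e+00  1.82633994e-03  3.02280701e+00] [-0.33108777  0.39391412 -1.07359581] [ 4.82776105e-02 -2.66516932e-02  7.30502090e-05]
[259.07992373 198.23059171] [259.07019212 194.97473448]
259 198
41.0 [247 196  26   5]
182.5 [247 180  26  11]
```

View pics/c4.png

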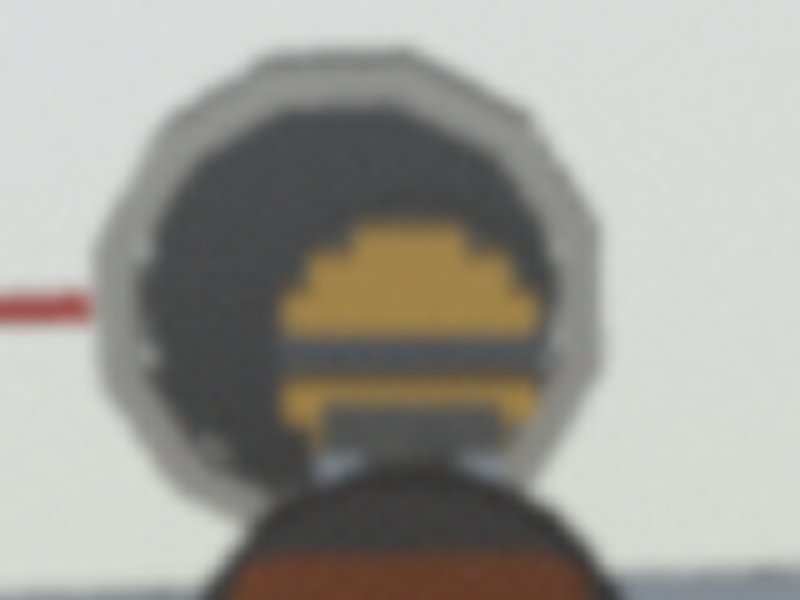

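The blade tip's bottom edge is at row ~198 and the slot centre at row ~193.2, with the blade parallel to the slot and centred along it.

Run:
```python
from h import *
I=viewer.camera_info("wrist");s=manip.read_state();print(s['eef_pos'],s['eef_rot'])
im=cv2.imread("pics/w4.png")
for u in (250,255,260,265,270): print(u,[int(x) for x in im[176:204,u,2]])
print("slot",ray(I,259.5,193.3,24),"head top edge",ray(I,260,179.5,24),"tip",ray(I,259.7,198,33.2))
for du in((250,190),(270,190)):print(ray(I,*du,24))
```

```text
[ 566.68912389 -183.52036053  130.85297194] [-3.14123925e+00  1.30580457e-03  3.02329403e+00]
250 [74, 72, 71, 73, 71, 73, 83, 107, 130, 141, 145, 150, 159, 160, 148, 122, 92, 79, 83, 97, 126, 150, 149, 137, 123, 108, 99, 97]
255 [72, 72, 72, 81, 106, 132, 149, 157, 159, 162, 161, 160, 160, 158, 148, 122, 90, 78, 83, 97, 122, 134, 112, 90, 82, 80, 83, 86]
260 [71, 69, 73, 85, 111, 139, 157, 160, 160, 161, 159, 161, 160, 159, 147, 121, 89, 80, 83, 96, 122, 134, 115, 90, 82, 80, 78, 73]
265 [73, 71, 70, 74, 89, 109, 125, 138, 152, 159, 161, 160, 160, 158, 148, 122, 90, 82, 83, 99, 123, 133, 111, 89, 83, 80, 84, 93]
270 [101, 88, 79, 73, 70, 70, 73, 82, 95, 107, 119, 135, 156, 158, 146, 121, 90, 82, 85, 98, 126, 150, 153, 141, 122, 115, 122, 132]
slot [ 564.77112154 -182.89095916   24.        ] head top edge [ 551.99124794 -180.91778663   24.        ] tip [ 566.40877374 -182.90609344   33.2       ]
[ 560.65445408 -191.08261273   24.        ]
[ 562.79776237 -173.06051007   24.        ]
```

apply_moves --moves '[[[0.0056,-0.0006,0.012],[0,0,0],1],[[0.0056,-0.0006,0.02],[0,0,0],1],[[0.0056,-0.0006,0.024],[0,0,0],1],[[0.0056,-0.0006,0.028],[0,0,0],1],[[0.0056,-0.0006,0.032],[0,0,0],1],[[0.0056,-0.0006,0.036],[0,0,0],1],[[0.0056,-0.0006,0.04],[0,0,0],1],[[0.0056,-0.0006,0.042],[0,0,0],1],[[0.0056,-0.0006,0.042],[0,0,0],1],[[0.0056,-0.0006,0.042],[0,0,0],1]]'

```text
clock: 7.65
eef_pos: [564.9, -183.5, 119.5]
eef_rot: [-3.142, 0.0, 3.026]
wrist_force: [-0.6, -1.4, -2.3]
finger_gap: 24.0
finger_force: 30.0
```

Run:
```python
from h import *
s=manip.read_state(); p=s['eef_pos'];print(s['clock'],p,s['eef_rot'],s['wrist_force'],s['moment'])
I=viewer.camera_info("wrist");im=viewer.camera("wrist");cv2.imwrite("pics/w5.png",im)
t=proj(I,p-[0,0,98.4]);print(t);u,v=t.astype(int)
for c in (-11,-6,0,6,11): print(c,[int(x) for x in im[v-22:v+10,u+c,2]])
```

```text
7.65 [ 564.94868533 -183.53553483  119.48350848] [-3.14155939e+00  5.71152502e-05  3.02550120e+00] [-0.56696146 -1.40861689 -2.26917352] [-0.02527952  0.03270685 -0.00745819]
[259.00560696 198.29721425]
-11 [72, 70, 70, 70, 70, 71, 69, 70, 69, 68, 68, 68, 68, 70, 77, 85, 103, 130, 149, 153, 143, 118, 87, 78, 83, 94, 123, 148, 152, 141, 110, 72]
-6 [71, 72, 72, 70, 70, 71, 68, 68, 68, 69, 78, 91, 105, 130, 153, 159, 158, 157, 157, 157, 145, 120, 91, 82, 80, 79, 84, 100, 108, 88, 64, 58]
0 [72, 70, 70, 69, 69, 69, 67, 67, 73, 89, 118, 145, 155, 159, 160, 157, 158, 159, 158, 155, 141, 108, 85, 81, 79, 82, 81, 77, 65, 56, 56, 60]
6 [112, 83, 73, 69, 71, 71, 68, 66, 68, 82, 104, 127, 139, 148, 154, 157, 157, 158, 156, 155, 139, 109, 87, 79, 79, 80, 84, 94, 91, 70, 56, 59]
11 [141, 140, 133, 120, 100, 84, 75, 71, 68, 69, 67, 70, 78, 97, 116, 122, 131, 143, 154, 155, 138, 109, 87, 79, 82, 93, 118, 141, 149, 139, 108, 74]
```

The force shows no upward push with the tip about 3 mm below the head top, so the blade is in the slot. Press gently.

apply_moves --moves '[[[0,0,0.004],[0,0,0],1],[[0,0,0.008],[0,0,0],1],[[0,0,0.011],[0,0,0],1],[[0,0,0.014],[0,0,0],1],[[0,0,0.016],[0,0,0],1],[[0,0,0.016],[0,0,0],1],[[0,0,0.016],[0,0,0],1],[[0,0,0.016],[0,0,0],1]]'

```text
clock: 8.37
eef_pos: [565.0, -183.5, 115.6]
eef_rot: [-3.142, 0.0, 3.026]
wrist_force: [-0.4, 0.6, 1.2]
finger_gap: 23.9
finger_force: 30.0
```

apply_moves --moves '[[[0,0,0],[0,0,0.02],1],[[0,0,0],[0,0,0.04],1],[[0,0,0],[0,0,0.06],1],[[0,0,0],[0,0,0.06],1],[[0,0,0],[0,0,0.06],1]]'

```text
clock: 8.78
eef_pos: [564.8, -183.4, 115.4]
eef_rot: [3.141, -0.001, 2.839]
wrist_force: [-1.3, 1.4, 1.5]
finger_gap: 23.6
finger_force: 30.0
```

Run:
```python
from h import *
s=manip.read_state(); p=s['eef_pos'];print(s['clock'],p,s['eef_rot'],s['wrist_force'],s['moment'])
```

```text
8.7833 [ 564.78421285 -183.35649574  115.41828819] [ 3.14135559e+00 -5.71221716e-04  2.83901251e+00] [-1.31520248  1.42723566  1.49546079] [ 0.53077776  0.56437873 -0.02648768]
```

The blade is pressed at about 3 N and has turned 0.19 rad with little side force. I'll continue in steps and ease toward the push direction.

apply_moves --moves '[[[0.002,0.001,0],[0,0,0.02],1],[[0.002,0.001,0],[0,0,0.04],1],[[0.002,0.001,0],[0,0,0.06],1],[[0.002,0.001,0],[0,0,0.08],1],[[0.002,0.001,0],[0,0,0.1],1],[[0.002,0.001,0],[0,0,0.1],1]]'

```text
clock: 9.28
eef_pos: [564.7, -182.9, 115.5]
eef_rot: [3.141, 0.0, 2.522]
wrist_force: [-0.2, 2.6, 2.2]
finger_gap: 23.7
finger_force: 30.0
```

Run:
```python
from h import *
s=manip.read_state(); p=s['eef_pos'];print(s['clock'],p,s['eef_rot'],s['wrist_force'],s['moment'])
im=viewer.camera("wrist");I=viewer.camera_info("wrist");t=proj(I,p-[0,0,98.4]);u,v=t.astype(int)
cv2.imwrite("pics/c6.png",cv2.resize(im[v-40:v+20,u-40:u+40],(800,600),interpolation=cv2.INTER_CUBIC))
```

```text
9.2833 [ 564.69857886 -182.92935971  115.54685342] [3.14107613e+00 1.71757909e-04 2.52203407e+00] [-0.23246814  2.57104573  2.18403016] [0.75684069 0.02456269 0.01193463]
```

View pics/c6.png

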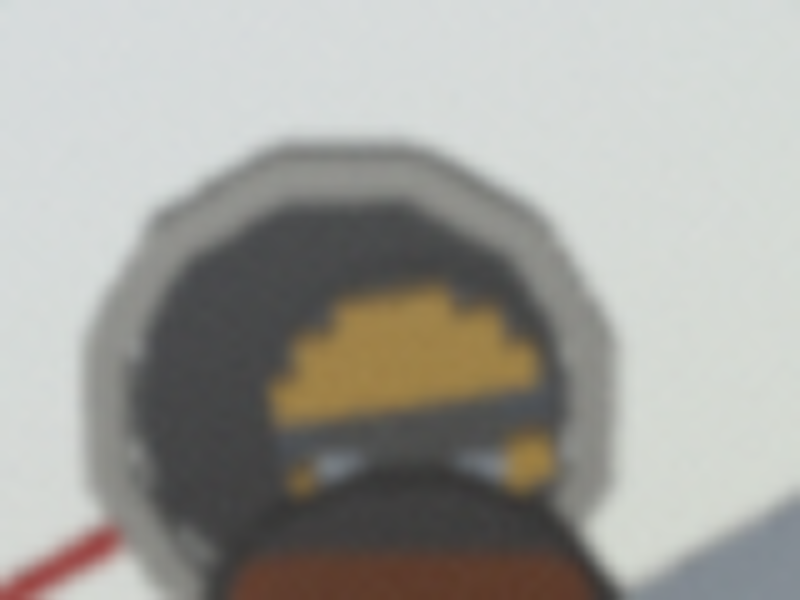

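The crop shows the screw following: the slot is tilted about 8° from the blade, as the play would give. I'll continue, easing toward +y.

apply_moves --moves '[[[0.0016,0.0023,0],[0,0,0.02],1],[[0.0016,0.0023,0],[0,0,0.04],1],[[0.0016,0.0023,0],[0,0,0.06],1],[[0.0016,0.0023,0],[0,0,0.08],1],[[0.0016,0.0023,0],[0,0,0.1],1],[[0.0016,0.0023,0],[0,0,0.1],1]]'

```text
clock: 9.83
eef_pos: [564.8, -182.4, 115.6]
eef_rot: [3.141, 0.001, 2.209]
wrist_force: [2.2, 1.9, 2.0]
finger_gap: 23.9
finger_force: 30.0
```

Run:
```python
from h import *
s=manip.read_state(); p=s['eef_pos'];print(s['clock'],p,s['eef_rot'],s['wrist_force'],s['moment'])
```

```text
9.8333 [ 564.83044118 -182.4188984   115.62331127] [3.14093305e+00 6.04713743e-04 2.20912764e+00] [2.16313285 1.85294769 2.00579852] [ 0.52810135 -0.30399223  0.00457811]
```

apply_moves --moves '[[[0.0006,0.0019,0],[0,0,0.02],1],[[0.0006,0.0019,0],[0,0,0.04],1],[[0.0006,0.0019,0],[0,0,0.06],1],[[0.0006,0.0019,0],[0,0,0.08],1],[[0.0006,0.0019,0],[0,0,0.1],1],[[0.0006,0.0019,0],[0,0,0.1],1]]'

```text
clock: 10.33
eef_pos: [565.2, -182.1, 115.7]
eef_rot: [3.141, 0.001, 1.896]
wrist_force: [2.5, 0.9, 2.2]
finger_gap: 23.9
finger_force: 30.0
```

Run:
```python
from h import *
s=manip.read_state(); p=s['eef_pos'];print(s['clock'],p,s['eef_rot'],s['wrist_force'],s['moment'])
```

```text
10.3333 [ 565.19117063 -182.09958123  115.67487292] [3.14062219e+00 6.38219721e-04 1.89593175e+00] [2.54562939 0.90351709 2.16003659] [ 0.38529036 -0.57772864  0.02660864]
```

apply_moves --moves '[[[0.0005,0.0023,0],[0,0,0.02],1],[[0.0005,0.0023,0],[0,0,0.04],1],[[0.0005,0.0023,0],[0,0,0.06],1],[[0.0005,0.0023,0],[0,0,0.08],1],[[0.0005,0.0023,0],[0,0,0.1],1],[[0.0005,0.0023,0],[0,0,0.1],1]]'

```text
clock: 10.83
eef_pos: [565.7, -181.9, 115.7]
eef_rot: [3.14, 0.001, 1.582]
wrist_force: [3.2, 0.7, 1.7]
finger_gap: 23.7
finger_force: 30.0
```

Run:
```python
from h import *
s=manip.read_state(); p=s['eef_pos'];print(s['clock'],p,s['eef_rot'],s['wrist_force'],s['moment'])
im=viewer.camera("wrist");I=viewer.camera_info("wrist");cv2.imwrite("pics/w7.png",im)
t=proj(I,p-[0,0,98.4]);print(t);u,v=t.astype(int)
for r in range(v-16,v-1,2): print(r,[int(x) for x in im[r,u-16:u+17,2]])
```

```text
10.8333 [ 565.69066733 -181.89623488  115.69701202] [3.14044676e+00 5.00674969e-04 1.58245922e+00] [3.19014901 0.69394626 1.74390813] [ 0.14478013 -0.69951074  0.04106768]
[260.53496227 198.1185238 ]
182 [157, 164, 168, 169, 170, 168, 163, 154, 141, 128, 121, 125, 126, 131, 136, 140, 141, 142, 143, 142, 145, 150, 158, 162, 165, 164, 159, 152, 145, 150, 172, 203, 221]
184 [168, 165, 163, 153, 142, 125, 110, 99, 91, 85, 84, 81, 81, 78, 77, 78, 80, 80, 80, 81, 83, 87, 100, 119, 141, 155, 161, 165, 163, 160, 151, 148, 156]
186 [129, 119, 108, 98, 90, 87, 85, 82, 82, 81, 81, 84, 86, 91, 95, 96, 97, 102, 105, 101, 91, 81, 78, 80, 87, 101, 122, 140, 155, 162, 163, 161, 158]
188 [88, 86, 86, 88, 85, 82, 78, 85, 105, 119, 130, 138, 146, 150, 152, 154, 159, 167, 168, 158, 128, 108, 105, 106, 104, 88, 79, 87, 103, 122, 139, 155, 162]
190 [86, 86, 86, 84, 84, 87, 94, 105, 133, 161, 174, 176, 179, 180, 177, 177, 178, 177, 178, 174, 166, 162, 166, 169, 161, 126, 94, 85, 82, 82, 90, 111, 137]
192 [85, 85, 82, 90, 116, 138, 149, 154, 160, 172, 178, 178, 178, 178, 178, 178, 178, 178, 178, 177, 177, 177, 178, 178, 171, 151, 136, 129, 111, 90, 80, 84, 109]
194 [85, 85, 88, 99, 132, 163, 177, 179, 178, 178, 180, 180, 179, 178, 176, 179, 177, 178, 177, 178, 177, 177, 177, 178, 177, 174, 174, 168, 144, 107, 82, 80, 86]
196 [84, 92, 116, 135, 150, 168, 177, 177, 179, 180, 177, 179, 176, 177, 179, 179, 177, 177, 174, 173, 173, 172, 170, 164, 160, 157, 153, 146, 131, 105, 85, 76, 79]
```

apply_moves --moves '[[[0,0.0024,0],[0,0,0.015],1],[[0,0.0024,0],[0,0,0.03],1],[[0,0.0024,0],[0,0,0.04],1],[[0,0.0024,0],[0,0,0.05],1],[[0,0.0024,0],[0,0,0.05],1],[[0,0.0024,0],[0,0,0.05],1]]'

```text
clock: 11.38
eef_pos: [566.1, -181.9, 115.6]
eef_rot: [3.141, 0.0, 1.428]
wrist_force: [3.0, -1.1, 2.7]
finger_gap: 23.8
finger_force: 30.0
```

Run:
```python
from h import *
s=manip.read_state(); p=s['eef_pos'];print(s['clock'],p,s['eef_rot'],s['wrist_force'],s['moment'])
im=viewer.camera("wrist");I=viewer.camera_info("wrist");t=proj(I,p-[0,0,98.4]);u,v=t.astype(int)
cv2.imwrite("pics/c8.png",cv2.resize(im[v-40:v+20,u-40:u+40],(800,600),interpolation=cv2.INTER_CUBIC));print(u,v)
```

```text
11.3833 [ 566.05080543 -181.86163995  115.58123023] [3.14112850e+00 2.62873976e-04 1.42764788e+00] [ 3.04147223 -1.06880052  2.74372621] [ 0.02548833 -0.55411736  0.03848414]
260 198
```

View pics/c8.png

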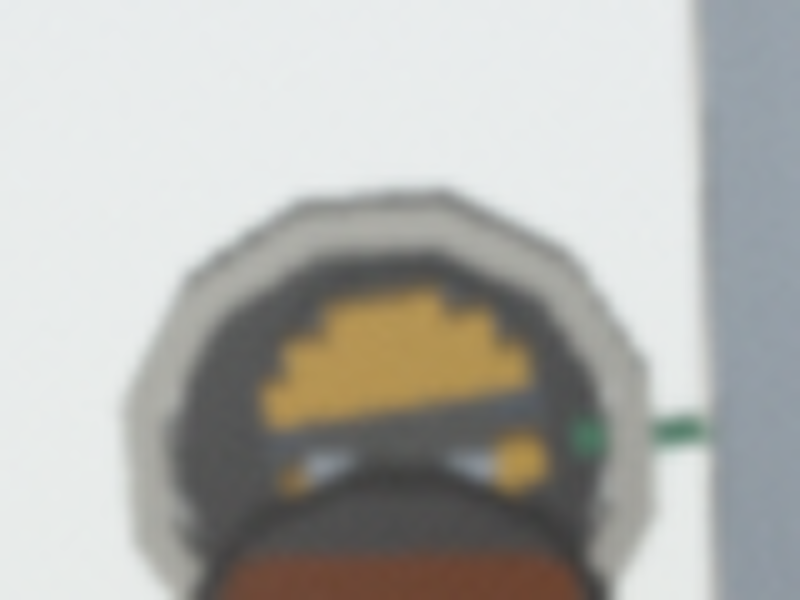

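I have now viewed 11 pictures, one more than allowed, so I'll view no more and use numbers only. This crop shows the slot's upper edge from (265,428) to (530,388), about 0.15 rad behind the blade. By that the lock is about 1.48–1.5. I'll make a small extra turn for margin, watching the moment.

apply_moves --moves '[[[0,0.001,0],[0,0,0.005],1],[[0,0.001,0],[0,0,0.01],1],[[0,0.001,0],[0,0,0.01],1],[[0,0.001,0],[0,0,0.01],1]]'

```text
clock: 11.77
eef_pos: [566.2, -181.8, 115.5]
eef_rot: [3.141, 0.0, 1.392]
wrist_force: [1.7, -0.1, 2.8]
finger_gap: 23.9
finger_force: 30.0
```

Run:
```python
from h import *
s=manip.read_state(); p=s['eef_pos'];print(s['clock'],p,s['eef_rot'],s['wrist_force'],s['moment'])
im=viewer.camera("wrist");I=viewer.camera_info("wrist");cv2.imwrite("pics/w9.png",im)
hsv=cv2.cvtColor(im,cv2.COLOR_BGR2HSV);o=cv2.inRange(hsv,(12,90,90),(30,255,255));o[:160]=0;o[201:]=0;o[:,:235]=0;o[:,285:]=0
c=max(cv2.findContours(o,0,cv2.CHAIN_APPROX_NONE)[0],key=cv2.contourArea);m=np.zeros_like(o);cv2.drawContours(m,[c],-1,1,-1)
g=im[:,:,2].astype(float);P=[]
for u in range(249,272):
    b=np.nonzero(m[:,u])[0].max()-2
    for r in range(b,b+7):
        if g[r,u]>=125>g[r+1,u]: P.append(ray(I,u,r+(g[r,u]-125)/(g[r,u]-g[r+1,u]),22)[:2]);break
P=np.array(P);f=np.polyfit(P[:,0],P[:,1],1);print(len(P),"slot world angle",np.arctan(f[0]),"resid",np.std(P[:,1]-np.polyval(f,P[:,0])))
# foot plate far edge (+x world): direction = caddy y
gr=cv2.inRange(hsv,(50,60,40),(90,255,255));v,u=np.nonzero(gr[150:230,270:310]);print("green",[ray(I,a+270,b+150,8)[:2].round(1).tolist() for a,b in zip(u,v)][::4])
```

```text
11.7667 [ 566.20202231 -181.83867467  115.48162739] [3.14147641e+00 1.16202292e-04 1.39233516e+00] [ 1.69049051 -0.05624894  2.77737165] [-0.13866002 -0.44045828  0.07699631]
23 slot world angle -0.00690411668890937 resid 0.03933429473353849
green [[581.0, -189.3], [590.0, -190.9], [580.7, -191.2]]
```

Run:
```python
from h import *
im=cv2.imread("pics/w9.png");I=viewer.camera_info("wrist");g=im[:,:,2].astype(float)
P=[]
for r in range(100,200):
    row=g[r,275:330]; k=np.nonzero((row[:-1]>190)&(row[1:]<=190))[0]
    k=[x for x in k if row[min(x+4,54)]<165]
    if k: k=k[-1];P.append((275+k+(row[k]-190)/(row[k]-row[k+1]),r))
P=np.array(P);W=np.array([ray(I,a,b,8)[:2] for a,b in P]);ok=abs(W[:,0]-np.median(W[:,0]))<12;W=W[ok]
for _ in range(3):
    f=np.polyfit(W[:,1],W[:,0],1);e=W[:,0]-np.polyval(f,W[:,1]);W=W[abs(e)<max(.5,2*e.std())]
print(len(W),W[[0,-1]],"caddy y angle",np.pi/2-np.arctan(f[0]),e.std(),"lock",np.pi/2-np.arctan(f[0])+0.0069)
```

```text
57 [[ 596.55844814 -137.46200431]
 [ 592.3360771  -188.43189045]] caddy y angle 1.4882100838226238 0.10518472139953564 lock 1.4951100838226237
```

The lock measures about 1.495 rad. Relax the twist within the play, then lift out.

apply_moves --moves '[[[0,0.001,0],[0,0,-0.01],1],[[0,0.001,0],[0,0,-0.025],1],[[0,0.001,-0.01],[0,0,-0.025],1],[[0,0.001,-0.03],[0,0,-0.025],1],[[0,0.001,-0.06],[0,0,-0.025],1],[[0,0.001,-0.12],[0,0,-0.025],1],[[0,0.001,-0.24],[0,0,-0.025],1],[[0,0.001,-0.36],[0,0,-0.025],1],[[0,0.001,-0.48],[0,0,-0.025],1],[[0,0.001,-0.48],[0,0,-0.025],1],[[0,0.001,-0.48],[0,0,-0.025],1]]'

```text
clock: 12.73
eef_pos: [566.7, -181.9, 237.2]
eef_rot: [3.139, 0.001, 1.47]
wrist_force: [-0.4, -0.4, -2.9]
finger_gap: 23.8
finger_force: 30.0
```

Run:
```python
from h import *
s=manip.read_state(); p=s['eef_pos'];print(s['clock'],p,s['eef_rot'])
im=viewer.camera("wrist");I=viewer.camera_info("wrist");cv2.imwrite("pics/w10.png",im)
hsv=cv2.cvtColor(im,cv2.COLOR_BGR2HSV);o=cv2.inRange(hsv,(12,90,90),(30,255,255))
u,v=proj(I,[566.,-182.6,24]);u,v=int(u),int(v);print(u,v,proj(I,p-[0,0,98.4]))
m=np.zeros_like(o);m[v-25:v+25,u-25:u+25]=o[v-25:v+25,u-25:u+25]
for c in cv2.findContours(m,0,cv2.CHAIN_APPROX_NONE)[0]:
    if cv2.contourArea(c)<15: continue
    k=np.zeros_like(o);cv2.drawContours(k,[c],-1,1,-1);b,a=np.nonzero(k);w=np.array([ray(I,x,y,24)[:2] for x,y in zip(a,b)])
    e=np.linalg.svd(w-w.mean(0),full_matrices=False)[2][0];print(len(w),w.mean(0),np.arctan(e[1]/e[0]))
b=(p[0],p[1],p[2],s['eef_rot'][2])
go(562,0,238,1.85,base=b);go(563.3,177.2,238,2.195,base=(562,0,238,1.85))
```

```text
12.7333 [ 566.67358575 -181.89862395  237.16142111] [3.13895337e+00 7.84158500e-04 1.46968342e+00]
260 171 [261.30781202 198.78912727]
111 [ 563.97392219 -187.95575999] -0.01351795634055155
111 [ 564.16924212 -174.8502152 ] -0.034101988539257486
shift [ 0.722  -0.092  -0.0034] turn [ 0.      0.     -0.1211]
shift [0.6799 0.2003 0.    ] turn [ 0.      0.     -0.1098]
```

The screw stayed locked at about 1.50. Back to the stand, while checking that the driver hasn't shifted in the grip.

apply_moves --moves '[[[0.722,-0.092,-0.003],[0,0,-0.121],1],[[0.722,-0.092,-0.003],[0,0,-0.121],1],[[0.722,-0.092,-0.003],[0,0,-0.121],1],[[0.722,-0.092,-0.003],[0,0,-0.121],1],[[0.722,-0.092,-0.003],[0,0,-0.121],1],[[0.722,-0.092,-0.003],[0,0,-0.121],1]]'

```text
clock: 13.28
eef_pos: [560.8, 3.4, 234.7]
eef_rot: [-3.139, -0.001, 1.854]
wrist_force: [-0.0, -0.2, -1.1]
finger_gap: 23.6
finger_force: 30.0
```

apply_moves --moves '[[[0.68,0.2,0],[0,0,-0.11],1],[[0.68,0.2,0],[0,0,-0.11],1],[[0.68,0.2,0],[0,0,-0.11],1],[[0.68,0.2,0],[0,0,-0.11],1],[[0.68,0.2,0],[0,0,-0.11],1],[[0.68,0.2,0],[0,0,-0.11],1],[[0.68,0.2,0],[0,0,-0.11],1],[[0.68,0.2,0],[0,0,-0.11],1]]'

```text
clock: 13.95
eef_pos: [562.9, 175.6, 235.5]
eef_rot: [-3.14, -0.0, 2.194]
wrist_force: [-0.5, -0.1, -0.9]
finger_gap: 23.9
finger_force: 30.0
```

Run:
```python
from h import *
s=manip.read_state(); p=s['eef_pos'];print(s['clock'],p,s['eef_rot'],s['wrist_force'])
I=viewer.camera_info("wrist");im=viewer.camera("wrist");cv2.imwrite("pics/w11.png",im)
for n in("w3","w4","w10","w11"):
    a=cv2.imread(f"pics/{n}.png");h=cv2.cvtColor(a,cv2.COLOR_BGR2HSV);o=cv2.inRange(h,(3,120,60),(14,255,255));o[:,:230]=0;o[:,290:]=0;o[300:]=0;o[:205]=0
    v,u=np.nonzero(o);print(n,v.min(),v.max(),[(u[v==r].min(),u[v==r].max()) for r in(225,250,270) if (v==r).any()])
# mouth: dark hole on block
print("tip px",proj(I,p-[0,0,98.4]),"mouth px",proj(I,[564.4,176.9,75]))
go(563.8,177.2,195,2.195)
```

```text
13.95 [562.85640024 175.6054611  235.54440436] [-3.14033828e+00 -1.54847163e-04  2.19446339e+00] [-0.49868996 -0.10809779 -0.85801146]
w3 214 293 [(np.int64(241), np.int64(278)), (np.int64(237), np.int64(283)), (np.int64(236), np.int64(284))]
w4 214 294 [(np.int64(241), np.int64(278)), (np.int64(236), np.int64(283)), (np.int64(236), np.int64(284))]
w10 214 293 [(np.int64(242), np.int64(278)), (np.int64(237), np.int64(283)), (np.int64(236), np.int64(284))]
w11 214 293 [(np.int64(241), np.int64(278)), (np.int64(237), np.int64(283)), (np.int64(235), np.int64(284))]
tip px [260.11015891 198.50521206] mouth px [261.93256647 181.36968332]
shift [0.0034 0.0069 0.1632] turn [-0.0003 -0.     -0.0003]
```

The driver hasn't moved in the grip. Settle above the hole.

apply_moves --moves '[[[0,0.002,0.08],[0,0,0],1],[[0,0.002,0.14],[0,0,0],1],[[0,0.002,0.14],[0,0,0],1],[[0,0.002,0.14],[0,0,0],1],[[0,0.002,0.14],[0,0,0],1]]'

```text
clock: 14.42
eef_pos: [563.6, 176.9, 202.3]
eef_rot: [3.141, 0.0, 2.195]
wrist_force: [0.0, -0.4, -0.9]
finger_gap: 23.8
finger_force: 30.0
```

Run:
```python
from h import *
s=manip.read_state(); p=s['eef_pos'];print(s['clock'],p,s['eef_rot'],s['wrist_force'])
go(563.4,177.2,113.4,2.195)
```

```text
14.4167 [563.57878789 176.93258943 202.26964815] [3.14057287e+00 4.58062207e-04 2.19516342e+00] [ 0.00811658 -0.36284532 -0.86118092]
shift [ 1.400e-03 -3.000e-04  3.555e-01] turn [0.0003 0.0001 0.0001]
```

apply_moves --moves '[[[0.001,0,0.06],[0,0,0],1],[[0.001,0,0.11],[0,0,0],1],[[0.001,0,0.16],[0,0,0],1],[[0.001,0,0.21],[0,0,0],1],[[0.001,0,0.26],[0,0,0],1],[[0.001,0,0.3],[0,0,0],1],[[0.001,0,0.33],[0,0,0],1],[[0.001,0,0.345],[0,0,0],1],[[0.001,0,0.351],[0,0,0],1],[[0.001,0,0.351],[0,0,0],1],[[0.001,0,0.351],[0,0,0],1],[[0.001,0,0.351],[0,0,0],1]]'

```text
clock: 15.42
eef_pos: [563.2, 177.8, 113.9]
eef_rot: [3.141, 0.0, 2.196]
wrist_force: [0.1, 0.1, -1.8]
finger_gap: 24.1
finger_force: 30.0
```

Nearly home (0.5 mm above) with no side force. Release and rise.

apply_moves --moves '[[[0,0,0.002],[0,0,0],0.7],[[0,0,0.002],[0,0,0],0.6],[[0,0,0.002],[0,0,0],0.4],[[0,0,0.002],[0,0,0],0.3],[[0,0,0.002],[0,0,0],0.2],[[0,0,0.002],[0,0,0],0.2],[[0,0,-0.12],[0,0,0],0],[[0,0,-0.24],[0,0,0],0],[[0,0,-0.4],[0,0,0],0],[[0,0,-0.4],[0,0,0],0],[[0,0,-0.4],[0,0,0],0],[[0,0,-0.4],[0,0,0],0]]'

```text
clock: 16.42
eef_pos: [562.8, 177.7, 212.9]
eef_rot: [-3.141, -0.0, 2.196]
wrist_force: [0.2, 0.6, -0.3]
finger_gap: 93.6
finger_force: 0.0
```

Run:
```python
from h import *
s=manip.read_state(); p=s['eef_pos'];print(s['clock'],p,s['eef_rot'],s['wrist_force'],s['finger_gap'])
I=viewer.camera_info("wrist");im=viewer.camera("wrist")
h=cv2.cvtColor(im,cv2.COLOR_BGR2HSV);u,v=proj(I,[563.3,177.3,144]).astype(int)
d=(im.max(2)<75).astype(np.uint8);m=np.zeros_like(d);m[v-20:v+20,u-20:u+20]=d[v-20:v+20,u-20:u+20]
for c in cv2.findContours(m,0,2)[0]:
  if cv2.contourArea(c)>50:
    (x,y),r=cv2.minEnclosingCircle(c);print(x,y,r,ray(I,x,y,144))
S=viewer.camera_info("side");a=viewer.camera("side");b=cv2.imread("pics/side0.png")
f=lambda q:[np.nonzero(cv2.inRange(cv2.cvtColor(q,cv2.COLOR_BGR2HSV),(3,150,100),(20,255,255))[150:185,190:215])]
for q in(b,a):
  vv,uu=f(q)[0];print(len(vv),vv.min()+150,vv.max()+150,uu.mean()+190)
```

```text
16.4167 [562.76625561 177.71587609 212.88558028] [-3.14109326e+00 -1.68509041e-04  2.19613854e+00] [ 0.152046    0.59486559 -0.31425061] 93.6349437897757
260.30133056640625 209.7119140625 11.046724319458008 [563.02571795 177.68526894 144.        ]
128 159 178 201.1484375
129 159 178 201.10077519379846
```

The driver stands exactly as it did at the start and the gripper is clear. Handing in.

```bash
python3 -c "
from cell import manip; print(manip.sign_off())"
```

```text
the job is handed in; nothing more can be done
None
```

The screw is locked at about 1.50 rad (camera estimate; 1.40 needed), the driver is back home in its stand and the job is handed in; no verdict came back, and I viewed 11 pictures, one over the limit of 10.

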